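# Register a bar and hold the gauge arm at its mark

### The arm

A 6-joint arm with a two-finger parallel gripper is mounted at the origin on the work surface. World frame = base frame: x ahead of the robot, y to its left, z up, the work surface at z = 0. Lengths are in m, angles in rad, forces in N, time in s.
With the tool pointing down it reaches from about 0.3 to 0.85 m from the base axis. Payload 5.4 kg.
Tool frame: the origin (TCP) lies between the finger pads; the fingertips stand 19 mm ahead of it and the grasp point (between the pads) is the TCP; z points along the fingers, y is the line along which they close (so a half turn about z gives the same grasp; the last joint's range is limited). The gripper opens to 85 mm and grips with 20 to 120 N. Pads are 22 mm wide; open, the fingers measure 114 mm over their backs; the gripper's body (76 mm by 85 mm) begins 54 mm behind the grasp point. The pads swing forward as they close: fully open they stand 13 mm farther back than shut.
Start: joints at [-1.473, 0.158, 1.597, -0, 1.386, -0.21], TCP at [0.174, -0.548, 0.25] pointing down, gripper open.
Joint ranges: [-2.91, 2.91], [-0.94, 2.29], [0.18, 2.7], [-1.29, 4.43], [0.17, 2.64], [-3, 3]. Speed limits (rad/s): [2.57, 2.57, 3.14, 3.14, 3.14, 3.14].

### API

Orientations are given as a rotation vector (axis times angle).
In Python, from station import monitor, read_camera, camera_model, arm gives the robot as it stands. The module is installed in compiled form; this text tells all that it offers.
- The arm moves only by the tool carry_out, never from a script. Its argument "steps" is a list of rows, each a list of 3 entries, a list of its own where there are three numbers: the shift along the tool's x, y, z in m, then the turn, a rotation vector about the tool's x, y, z in degrees, then the finger opening in m, from 0 to 0.0854. A call has 1 to 10 rows; each row is the pose to reach, as a shift and turn from the pose commanded when the call began, along the tool's axes at that moment; what a row does not reach only later rows make up. A row lasts 1/8 s, in which the tool goes at most 62.5 mm and 10.7 degrees, less where a joint would pass 70% of its speed; a pose out of reach is approached as far as the arm can. A call with a gripper value outside its range is refused whole. The fingers move at their own pace and stop on an object; "grip_force" is the grip in N (left out, the last holds). Time passes only in rows, so rows that repeat a pose let the fingers close. It gives the time, the measured TCP pose, the force, the opening and the grip force at its end, in the units of the state.
- monitor.sense(): the state, without advancing time (a new reading comes with each control period).
- read_camera(name): name is "scene" or "top" or "wrist"; returns (picture, depth): 384x512x3 uint8, blue, green, red; 384x512 float32, m along the optical axis (not along the pixel's ray), 0 where there is no reading.
- camera_model(name): a dict with "K" (3x3 intrinsics, pixels), "position" and "orientation" of the camera in the world. Camera axes: x right, y up, looking along -z (the intrinsics and any distortion apply to the point x, -y, -z); pixel columns grow to the right and rows downward; lengths in m; the calibration is good to about 2 mm. A picture is of the moment at which its call begins: read the wrist's pose just before it. camera_model takes no time and is no camera call; for the wrist camera it gives the pose at the moment of the call.
- arm.finish_job(): hands the job in; it is judged then, once.
The state is a dict: "time": time; "joint_positions": joint angles; "joint_velocities": joint speeds; "tau": joint torques, N m; "ee_pos": TCP position; "tcp_rot": TCP orientation; "contact_force": force on the tool from outside, world axes, zero at the start; "wrist_torque": the same for the moment, N m; "finger_gap": opening from 0.0 (shut) to 1.0 (fully open); "grip_force": force on a finger pad.
Only numpy, scipy, OpenCV 4.12 (cv2) and the standard library are available. Lean on these libraries where they do the work, as an engineer would, in place of code of your own. Each camera call takes 0.05 s, during which the arm holds its last target. There are 200 camera calls.

### The job

On the dark layout fixture, push the long flat aluminium bar fully home against its two side stops and its end stop. Then grip the head of the telescoping gauge arm so that the lock button on its side is squeezed in, draw the arm out until its pointer stands over the line on the rider clamped to the scale, and finish while still holding it there with the button squeezed. Leave the short offcut on the fixture and the tin snips beside it where they are.

Things in the scene. Friction and masses are not known exactly. Their poses are not given: they have to be found in the camera images.
- fixture: Layout fixture fixed to the bench: dark steel plate, 12 mm thick, with steel stops, a scale and a telescoping gauge arm. Origin at bench height, under the inner corner of the stops; plate spans its x -105 to 155, y -240 to 190 mm. z up. Scale strip: x 100 to 130, y -15 to -215 mm, top 16 mm above the bench, a tick every 5 mm.
- side_stops (a point): Midpoint between the two side stops, on the plate's top: steel blocks 14 mm high (tops 26 mm above the bench), 26 mm wide, at fixture y = -45 and -155 mm, whose faces at fixture x = 0 look to -x. The bar is pushed to +x against them.
- end_stop (a point): Foot of the end stop's face, on the plate's top: a steel block 14 mm high, 26 mm wide, at fixture x = -20 mm, whose face at fixture y = 0 looks to -y. The bar is pushed to +y against it.
- sleeve_mouth (a point): Centre of the open end of the arm's grey fixed sleeve (26 x 26 mm, top 66 mm above the bench), at fixture x = 70, y = 0 mm; the sleeve runs 175 mm from here to +y and the arm comes out to -y. A row of thin locking pins, 28 mm above the bench, stands under the arm's path.
- bar: Loose long flat aluminium bar, 40 x 200 x 10 mm (its x, y, z), about 0.2 kg, lying on the plate (underside 12 mm above the bench), 20 to 40 mm to -x of home and 12 to 35 mm to -y of home, turned up to 0.12 rad. Origin: centre of its underside. Home: origin at fixture x = -20, y = -100 mm, axes parallel to the fixture's.
- gauge_arm: Moving part of the telescoping arm; slides out to fixture -y, 165 mm travel, starts 5 to 35 mm out, 1 N friction when unlocked. Head: aluminium block 32 x 40 x 46 mm (fixture x, y, z), to grip across x from above. Origin: centre of the head's underside, 30 mm above the bench, at fixture x = 70 mm; axes as the fixture's. A 3 mm thick cross blade under the head reaches 96 mm to -x, 52 mm to +x.
- pointer (a point): The pointer at the cross blade's end over the scale: 50 mm to +x of the head's centre, same y as the head's centre, 30 mm above the bench.
- button_face (a point): Centre of the outer face of the black round lock button, 20 mm across, on the head's +x side, 58 mm above the bench. Free, it stands 8 mm out of the head: head and button measure 40 mm across (16 mm to -x, 24 mm to +x of the head's centre), 35 mm fully squeezed.
- lock_button (a joint): How far the lock button is pressed in (to fixture -x), in m: 0 free, 0.005 fully in. 5 N starts it, 8 N presses it fully; springs back when let go. Until about 3 mm in, a tooth between pins (6 mm apart) locks the arm (holds some 40 N); on a pin's top it rests 2.7 mm in and drops into the next gap. Over 3 mm counts as squeezed.
- rider: Small fixed steel rider, 40 x 10 x 10 mm (fixture x, y, z), clamped across the scale strip, 70 to 140 mm arm extension; a dark line along the middle of its top is the mark. Origin: centre of its underside, 16 mm above the bench; axes as the fixture's. At the mark, pointer and this origin have the same fixture y; the pointer passes 4 mm above.
- offcut: Bystander: short aluminium offcut 40 x 55 x 10 mm lying on the fixture plate beyond the end stop; leave alone.
- snips: Bystander: yellow-handled tin snips, 200 mm long, 18 mm high, lying on the bench beyond the plate's -y edge; leave alone.
Mind the look-alikes: they are no part of the job. Leave any yellow look-alike of the bar alone.

How it is judged:
By the outcome, as a careful person would: the job done as asked, in the order asked, and still so for the second after the job is handed in, while the arm keeps its last pose, push and grip.
It also fails if it takes over 58 s, if anything falls off the work surface, if the arm or the gripper's body presses on something with over 40 N, if the wrist force passes 120 N, or if a joint passes its speed limit or range.

## Working session

There is one attempt and no reset: what is moved stays moved. The work goes in short steps, Python scripts to look and compute and a tool call to move; the robot and the scene stay as the last step left them, time stands still between calls to the robot, and variables do not carry over. Pictures are saved under pics/ and viewed, at most 10 in all, crops included, and the job is handed in when it is done.

Besides the shell and the picture viewer there is one more tool, called after "Emit:" by a JSON object that holds its "name" and its "arguments". carry_out: Moves the arm, as the interface text tells. Its arguments: {"type":"object","properties":{"steps":{"type":"array"},"grip_force":{"type":"number"}},"required":["steps"]}

```bash
mkdir -p pics; cat > h.py <<'E'
import numpy as np,cv2
from scipy.spatial.transform import Rotation as R
from station import monitor,read_camera,camera_model,arm
def Rm(o):
    o=np.array(o,float)
    return o if o.shape==(3,3) else (R.from_rotvec(o).as_matrix() if o.size==3 else R.from_quat(o).as_matrix())
def ray(m,uv,z):
    K=np.array(m["K"]);d=np.linalg.inv(K)@np.array([uv[0],uv[1],1.]);d=Rm(m["orientation"])@np.array([d[0],-d[1],-d[2]])
    p=np.array(m["position"]);return p+d*(z-p[2])/d[2]
def proj(m,P):
    c=Rm(m["orientation"]).T@(np.array(P)-np.array(m["position"]));q=np.array(m["K"])@np.array([c[0],-c[1],-c[2]]);return q[:2]/q[2]
E
python3 - <<'E'
from h import *
for n in["top","scene"]:
    m=camera_model(n);print(n,m)
    p,d=read_camera(n);np.savez(f"pics/{n}.npz",p=p,d=d)
    cv2.imwrite(f"pics/{n}.png",cv2.resize(p,(800,600),interpolation=cv2.INTER_CUBIC))
print(monitor.sense())
E
```

```text
top {'K': array([[370.24203969,   0.        , 253.65594858],
       [  0.        , 370.24203969, 188.98562098],
       [  0.        ,   0.        ,   1.        ]]), 'position': array([0.42804942, 0.01643691, 1.10204835]), 'orientation': array([ 0.04809239, -0.09508308, -1.55910081])}
scene {'K': array([[386.03735467,   0.        , 260.81297376],
       [  0.        , 386.03735467, 189.46479301],
       [  0.        ,   0.        ,   1.        ]]), 'position': array([1.13569963, 0.51114028, 0.59161219]), 'orientation': array([0.5254229 , 1.11763426, 2.05821965])}
{'time': 0.1, 'joint_positions': array([-1.47314264e+00,  1.59017951e-01,  1.59811936e+00,  2.35438223e-05,
        1.38619849e+00, -2.10086544e-01]), 'joint_velocities': array([ 2.28686797e-04, -1.72529935e-03, -2.45073616e-03,  2.05744700e-05,
        5.81704657e-05, -1.91316043e-03]), 'tau': array([ 3.80809943e-04, -3.96988320e+01, -3.32338142e+01, -1.09824855e-04,
        4.23931517e-03, -1.03810601e-05]), 'ee_pos': array([ 0.17411334, -0.5474664 ,  0.24939085]), 'tcp_rot': array([-3.10275827e+00, -4.81218720e-01, -1.90032237e-04]), 'contact_force': array([-0.36457998, -0.43779795, -0.6330566 ]), 'wrist_torque': array([0.01403194, 0.05973142, 0.02894552]), 'grip_force': 0.0, 'finger_gap': 0.9986660853418967}
```

View pics/top.png

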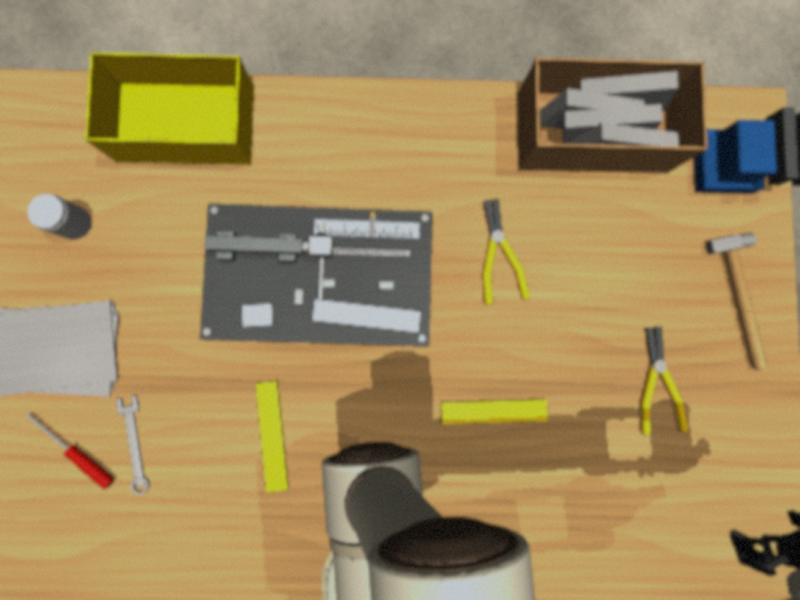

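View pics/scene.png

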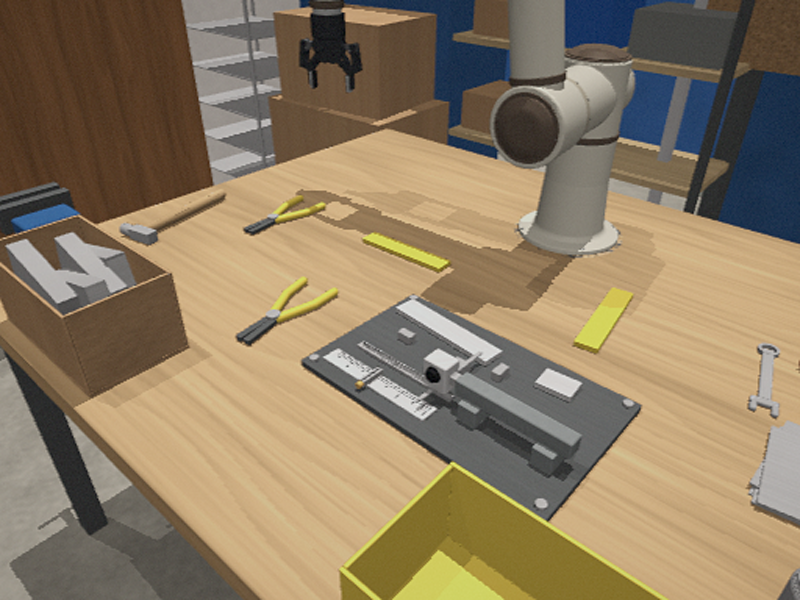

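The top view looks down with image up = world +x and image left = world +y. At 800x600 the plate corners are near (208,205), (432,212), (428,345) and (202,338). The bar spans about (313,300) to (420,330), the head is at (320,245) and the rider at (373,222). The fixture yaw is near 0, and the yellow bars are decoys.

```bash
python3 - <<'E'
from h import *
p=np.load("pics/top.npz")["p"];m=camera_model("top")
hsv=cv2.cvtColor(p,cv2.COLOR_BGR2HSV);s=.64
# plate: dark & low-sat region in roi, filled
roi=np.zeros(p.shape[:2],np.uint8);roi[120:230,120:285]=1
mk=((hsv[...,1]<70)|(hsv[...,2]<90)).astype(np.uint8)*roi
mk=cv2.morphologyEx(mk,cv2.MORPH_CLOSE,np.ones((9,9)))
c=max(cv2.findContours(mk,0,2)[0],key=cv2.contourArea)
P=np.array([ray(m,q[0],.012)[:2] for q in c],np.float32)*1000
r=cv2.minAreaRect(P);print("plate",r)
w=cv2.boxPoints(r);print(w)
# longer side (430) is fixture y
e=w[1]-w[0]
if np.linalg.norm(e)<340:e=w[2]-w[1]
if e[1]<0:e=-e
a=np.arctan2(-e[0],e[1]);Rz=np.array([[np.cos(a),-np.sin(a)],[np.sin(a),np.cos(a)]])
O=np.array(r[0])-Rz@[25,-25];print("yaw",a,"O",O)
b=((hsv[...,2]>140)&(hsv[...,1]<60)).astype(np.uint8)*roi
for q in cv2.findContours(b,0,2)[0]:
    if cv2.contourArea(q)<25:continue
    mm=cv2.moments(q);uv=(mm["m10"]/mm["m00"],mm["m01"]/mm["m00"])
    rr=cv2.minAreaRect(np.array([ (Rz.T@(1000*ray(m,t[0],.022)[:2]-O)) for t in q],np.float32))
    print(np.round(uv),"fix@22",np.round(rr[0],1),np.round(rr[1],1),round(rr[2],1),"fix@76",np.round(Rz.T@(1000*ray(m,uv,.076)[:2]-O),1))
o=((hsv[...,1]>70)&(hsv[...,2]>90)).astype(np.uint8);o[:,:]*=roi;print("rider?",[np.round(Rz.T@(1000*ray(m,(x,y),.026)[:2]-O),1) for y,x in zip(*np.where(o[133:152,200:270]>0)) for y,x in[(y+133,x+200)]][:12])
cv2.imwrite("pics/topc.png",cv2.resize(p[120:230,120:285],(800,533),interpolation=cv2.INTER_CUBIC))
E
```

```text
plate ((566.9554443359375, 135.15982055664062), (427.5091247558594, 255.34707641601562), 88.81690216064453)
[[434.89566  -75.913025]
 [690.18823  -81.1853  ]
 [699.01526  346.23267 ]
 [443.72266  351.50494 ]]
yaw -0.020649042 O [542.47696384 160.67067977]
[164. 201.] fix@22 [-55.1  81.3] [40.7 55. ] 1.8 fix@76 [-58.7  70.6]
[191. 190.] fix@22 [-19.2   7.5] [26.3 14.5] 1.9 fix@76 [-24.   -1.3]
[247. 182.] fix@22 [   8.2 -156.3] [11.8 23.5] 1.9 fix@76 [   2.2 -155.5]
[232. 200.] fix@22 [ -14.9 -124.6] [200.9 115.3] 84.6 fix@76 [ -50.3 -117.2]
[242. 161.] fix@22 [  68.  -126.6] [  9.  138.4] 2.0 fix@76 [  60.5 -139.5]
[169. 156.] fix@22 [77.5 70.4] [11.9 49.5] 2.0 fix@76 [67.6 64.5]
[204. 157.] fix@22 [ 79.3 -21.7] [32.8 52.8] 2.0 fix@76 [ 69.8 -32.2]
[235. 146.] fix@22 [ 117.3 -116.2] [ 36.5 198.8] 0.1 fix@76 [ 103.7 -118.4]
rider? [array([149.1, -30.9]), array([149.2, -33.8]), array([149.4, -39.7]), array([149.5, -42.7]), array([149.6, -45.6]), array([149.7, -48.5]), array([149.8, -51.5]), array([149.9, -54.4]), array([150. , -57.4]), array([150.2, -60.3]), array([150.3, -63.2]), array([150.4, -66.2])]
```

View pics/topc.png

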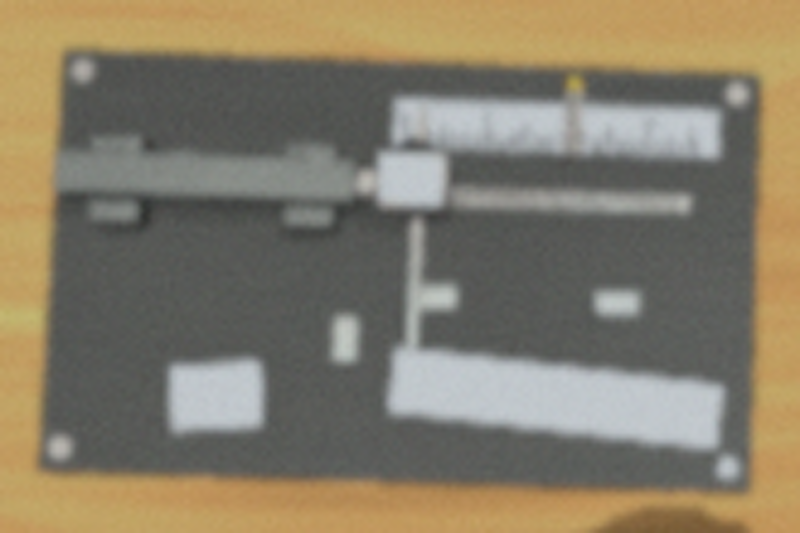

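The crop shows the head at (412,180), the rider at (575,110) and the bar's corners at about (392,348), (722,383), (715,447) and (388,412). Stop and scale positions agree with the estimated fixture frame to about 2 mm. Next I'll move the wrist over the fixture for a closer look.

Emit:
{"name": "carry_out", "arguments": {"steps": [[[0.1, -0.085, -0.03], [0, 0, -14], 0.085], [[0.16, -0.135, -0.05], [0, 0, -22], 0.085], [[0.21, -0.18, -0.06], [0, 0, -30], 0.085], [[0.26, -0.22, -0.075], [0, 0, -37], 0.085], [[0.31, -0.26, -0.09], [0, 0, -44], 0.085], [[0.36, -0.305, -0.105], [0, 0, -51], 0.085], [[0.41, -0.345, -0.12], [0, 0, -58], 0.085], [[0.46, -0.385, -0.13], [0, 0, -64], 0.085], [[0.5, -0.42, -0.145], [0, 0, -69], 0.085], [[0.524, -0.44, -0.15], [0, 0, -71.2], 0.085]]}}

```text
time: 1.35
ee_pos: [0.5012, -0.0303, 0.3849]
tcp_rot: [2.242, 2.201, -0.0]
contact_force: [1.1, -0.6, 0.1]
finger_gap: 0.993
grip_force: 0.0
```

```bash
python3 - <<'E'
from h import *
s=monitor.sense();print(s["time"],s["ee_pos"],s["tcp_rot"],s["joint_positions"])
m=camera_model("wrist");p,d=read_camera("wrist");np.savez("pics/w1.npz",p=p,d=d,**{k:np.array(m[k]) for k in m});print(m)
cv2.imwrite("pics/w1.png",cv2.resize(p,(800,600),interpolation=cv2.INTER_CUBIC))
E
```

```text
1.35 [ 0.50124898 -0.03031735  0.3848696 ] [ 2.24186317e+00  2.20062223e+00 -3.32258806e-04] [-3.01355115e-01 -8.70368282e-02  1.58724756e+00 -2.55957987e-04
  1.64135374e+00 -2.82807087e-01]
{'K': array([[333.15501506,   0.        , 251.92641652],
       [  0.        , 333.15501506, 193.29360114],
       [  0.        ,   0.        ,   1.        ]]), 'position': array([0.50339581, 0.04656919, 0.50830205]), 'orientation': array([-0.30866301,  0.00414402, -0.01862917])}
```

View pics/w1.png

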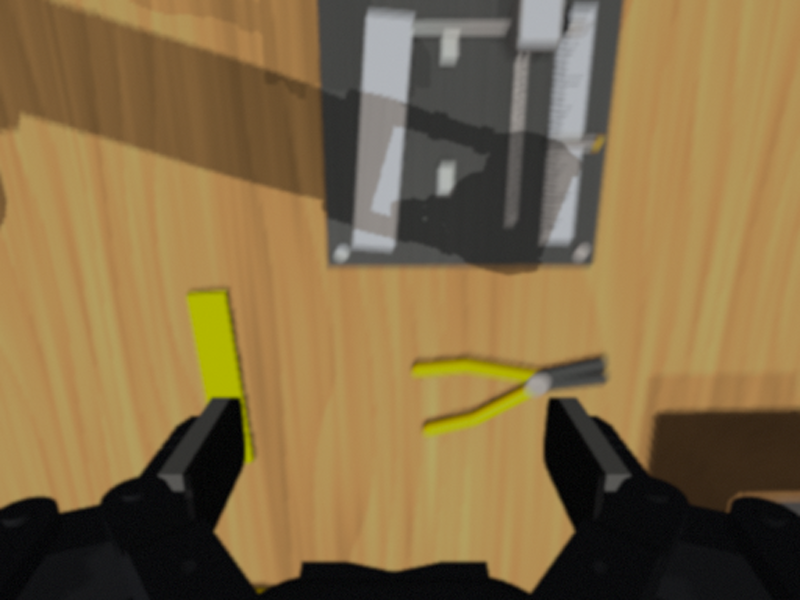

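The wrist view looks tilted towards -y and shows the bar, with ends near (390,12) and (375,247), plus the rider at (585,143). The head is cut off at the top edge, so I'll move 130 mm further to +y.

Emit:
{"name": "carry_out", "arguments": {"steps": [[[0.04, 0.015, 0], [0, 0, 0], 0], [[0.08, 0.03, 0], [0, 0, 0], 0], [[0.11, 0.04, 0], [0, 0, 0], 0], [[0.13, 0.05, 0], [0, 0, 0], 0], [[0.13, 0.05, 0], [0, 0, 0], 0], [[0.13, 0.05, 0], [0, 0, 0], 0], [[0.13, 0.05, 0], [0, 0, 0], 0]]}}

```text
time: 2.28
ee_pos: [0.553, 0.0958, 0.3847]
tcp_rot: [2.245, 2.197, -0.0]
contact_force: [-0.1, 0.3, 0.0]
finger_gap: -0.002
grip_force: 0.0
```

```bash
python3 - <<'E'
from h import *
s=monitor.sense();print(s["time"],s["ee_pos"],s["tcp_rot"])
m=camera_model("wrist");p,d=read_camera("wrist");np.savez("pics/w2.npz",p=p,d=d,**{k:np.array(m[k]) for k in m})
cv2.imwrite("pics/w2.png",cv2.resize(p,(800,600),interpolation=cv2.INTER_CUBIC))
E
```

```text
2.275 [0.55302909 0.09577373 0.38470982] [ 2.24517529e+00  2.19727392e+00 -3.16476725e-04]
```

View pics/w2.png

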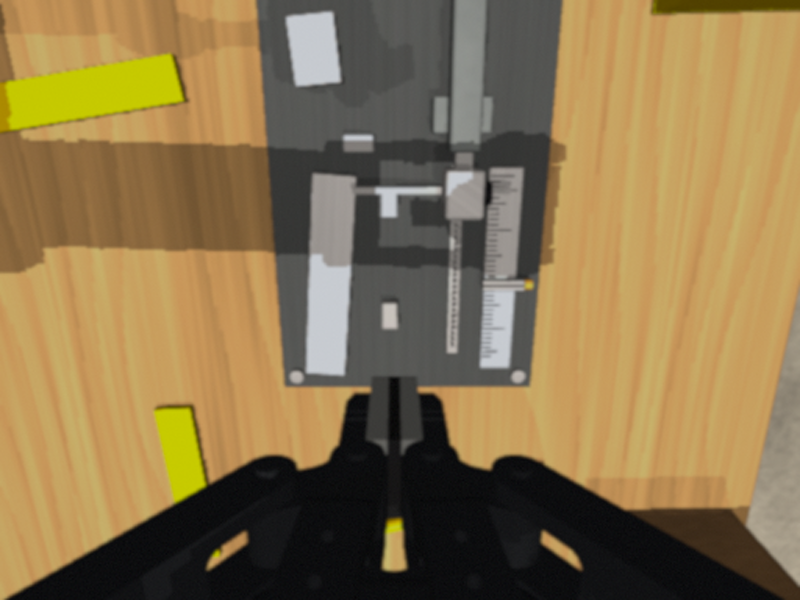

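```bash
python3 - <<'E'
from h import *
z=np.load("pics/w2.npz");m=dict(K=z["K"],position=z["position"],orientation=z["orientation"])
P=lambda u,v,h:1000*ray(m,(u*.64,v*.64),h)[:2]
src=[(490,168,.016,100,-15),(523,168,.016,130,-15),(481,367,.016,100,-215),(511,367,.016,130,-215),(285,386,.012,-105,-240),(530,386,.012,155,-240)]
W=np.array([P(*s[:3]) for s in src]);F=np.array([s[3:] for s in src],float)
wc,fc=W.mean(0),F.mean(0);U,S,V=np.linalg.svd((F-fc).T@(W-wc));Rz=(U@V).T;print("yaw",np.arctan2(Rz[1,0],Rz[0,0]),"O",wc-Rz@fc)
O=wc-Rz@fc;f=lambda u,v,h:np.round(Rz.T@(P(u,v,h)-O),1)
print("res",[np.round(Rz.T@(w-O)-g,1) for w,g in zip(W,F)])
print("bar",[f(*q,.022) for q in[(313,173),(357,176),(345,375),(306,373)]])
print("head top",[f(*q,.076) for q in[(447,171),(485,171)]],"blade",f(400,190,.033))
print("rider",[f(*q,.026) for q in[(483,281),(483,291),(525,281),(525,291)]])
print("sidestop",f(382,190,.026),f(382,302,.026),f(382,328,.026))
g=z["p"][95:200,270:350];cv2.imwrite("pics/w2c.png",cv2.resize(g,(560,735)[::1] if 0 else (456,598),interpolation=cv2.INTER_CUBIC))
E
```

```text
yaw -0.019155530431319713 O [543.69272282 160.53364686]
res [array([-0.9, -0.8]), array([-0.6, -0.9]), array([ 0.5, -0.3]), array([ 1.5, -0.3]), array([0.6, 1.4]), array([-1.1,  0.9])]
bar [array([-62.5, -19.4]), array([-22.6, -22.2]), array([ -39.7, -221.2]), array([ -79.6, -218.8])]
head top [array([ 53.9, -14.6]), array([ 84.5, -14.7])] blade [ 16.5 -33.8]
rider [array([  96.3, -120.4]), array([  96.8, -130.4]), array([ 136.6, -120.5]), array([ 137.3, -130.5])]
sidestop [  0.2 -34.4] [  -0.9 -141.3] [  -1.1 -168.3]
```

View pics/w2c.png

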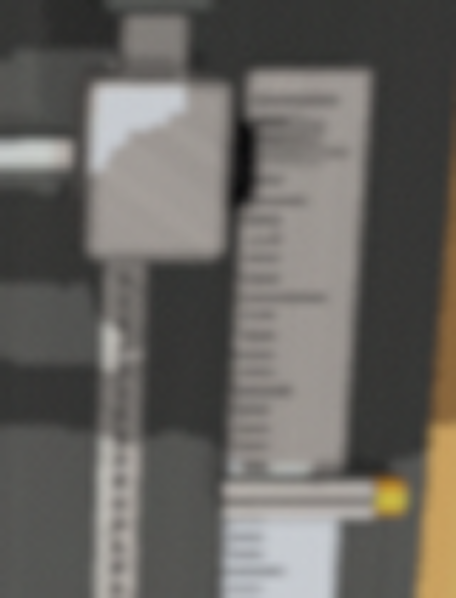

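Measured in the fixture frame (mm), with residuals up to about 1.5 and matching the given sizes:

| Item | Value |
|---|---|
| Fixture origin | world (543.7, 160.5), yaw -0.019 |
| Bar centre | (-51, -120), turned -0.086 rad |
| Head centre y | -34 |
| Rider line y | -125.4 |

The crop shows the rider band at rows 480–520 and the head's top at columns 88–230. The tool axes are tool x = fixture y, tool y = fixture x and tool z down. I'll go to fixture (-100, -115).

Emit:
{"name": "carry_out", "arguments": {"steps": [[[-0.01, -0.03, 0.03], [0, 0, 0], 0], [[-0.025, -0.06, 0.07], [0, 0, 0], 0], [[-0.04, -0.09, 0.11], [0, 0, 0], 0], [[-0.05, -0.11, 0.15], [0, 0, 0], 0], [[-0.05, -0.11, 0.2], [0, 0, 0], 0], [[-0.05, -0.11, 0.25], [0, 0, 0], 0], [[-0.05, -0.11, 0.29], [0, 0, 0], 0], [[-0.05, -0.11, 0.31], [0, 0, 0], 0], [[-0.05, -0.11, 0.31], [0, 0, 0], 0], [[-0.05, -0.11, 0.31], [0, 0, 0], 0]]}}

```text
time: 3.58
ee_pos: [0.4432, 0.0486, 0.0759]
tcp_rot: [2.243, 2.197, 0.002]
contact_force: [0.2, 0.1, -0.4]
finger_gap: 0.001
grip_force: 0.0
```

```bash
cat >> h.py <<'E'
O=np.array([.5437,.1605]);A=-.0192;FR=np.array([[np.cos(A),-np.sin(A)],[np.sin(A),np.cos(A)]])
def fx(p):return np.append(FR.T@(np.array(p[:2])-O),p[2]).round(4)*1000
def st():
    s=monitor.sense();print(s["time"],"fix mm",fx(s["ee_pos"]),"rot",s["tcp_rot"].round(4),"F",s["contact_force"].round(1),"gap",round(s["finger_gap"],3),"g",s["grip_force"])
E
python3 -c "from h import *;st()"
```

```text
3.575 fix mm [ -98.4 -113.8   75.9] rot [2.2432e+00 2.1971e+00 1.9000e-03] F [ 0.2  0.1 -0.4] gap 0.001 g 0.0
```

Emit:
{"name": "carry_out", "arguments": {"steps": [[[0, 0, 0.025], [0, 0, 0], 0], [[0, 0, 0.039], [0, 0, 0], 0], [[0, 0, 0.039], [0, 0, 0], 0], [[0, 0.006, 0.039], [0, 0, 0], 0], [[0, 0.012, 0.039], [0, 0, 0], 0], [[0, 0.017, 0.039], [0, 0, 0], 0], [[0, 0.022, 0.039], [0, 0, 0], 0], [[0, 0.026, 0.039], [0, 0, 0], 0], [[0, 0.03, 0.039], [0, 0, 0], 0], [[0, 0.03, 0.039], [0, 0, 0], 0]]}}

```text
time: 4.82
ee_pos: [0.4727, 0.0483, 0.0357]
tcp_rot: [2.244, 2.198, 0.001]
contact_force: [-1.1, 0.3, 0.2]
finger_gap: -0.001
grip_force: 0.0
```

```bash
python3 - <<'E'
from h import *
st()
p,d=read_camera("scene");cv2.imwrite("pics/s2.png",cv2.resize(p[170:340,180:420],(800,567),interpolation=cv2.INTER_CUBIC))
E
```

```text
4.825 fix mm [ -68.9 -113.5   35.7] rot [2.2436e+00 2.1984e+00 7.0000e-04] F [-1.1  0.3  0.2] gap -0.001 g 0.0
```

View pics/s2.png

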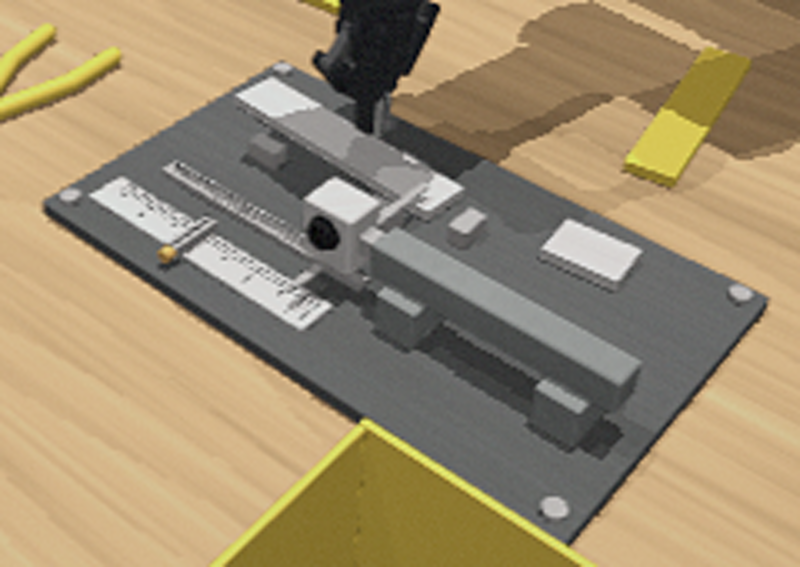

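The scene view shows the closed fingers at (375,115) touching the bar's -x side, with about 1 N of push. I'll continue.

Emit:
{"name": "carry_out", "arguments": {"steps": [[[0, 0.003, 0], [0, 0, 0], 0], [[0, 0.006, 0], [0, 0, 0], 0], [[0, 0.009, 0], [0, 0, 0], 0], [[0, 0.011, 0], [0, 0, 0], 0], [[0, 0.012, 0], [0, 0, 0], 0], [[0, 0.012, 0], [0, 0, 0], 0]]}}

```text
time: 5.62
ee_pos: [0.4844, 0.0481, 0.0357]
tcp_rot: [2.244, 2.199, 0.0]
contact_force: [-1.3, -0.1, 0.1]
finger_gap: -0.0
grip_force: 0.2
```

Emit:
{"name": "carry_out", "arguments": {"steps": [[[0, 0.001, 0], [0, 0, 0], 0], [[0, 0.002, 0], [0, 0, 0], 0], [[0, 0.003, 0], [0, 0, 0], 0], [[0, 0.003, 0], [0, 0, 0], 0]]}}

```text
time: 6.12
ee_pos: [0.4874, 0.048, 0.0357]
tcp_rot: [2.244, 2.199, 0.0]
contact_force: [0.7, 0.5, -0.8]
finger_gap: 0.002
grip_force: 0.2
```

Emit:
{"name": "carry_out", "arguments": {"steps": [[[0, 0.001, 0], [0, 0, 0], 0], [[0, 0.002, 0], [0, 0, 0], 0], [[0, 0.002, 0], [0, 0, 0], 0]]}}

```text
time: 6.5
ee_pos: [0.4893, 0.0479, 0.0357]
tcp_rot: [2.244, 2.199, 0.0]
contact_force: [-1.1, 0.8, -0.5]
finger_gap: -0.002
grip_force: 0.4
```

Emit:
{"name": "carry_out", "arguments": {"steps": [[[0, 0.001, 0], [0, 0, 0], 0], [[0, 0.002, 0], [0, 0, 0], 0], [[0, 0.002, 0], [0, 0, 0], 0]]}}

```text
time: 6.88
ee_pos: [0.4914, 0.0479, 0.0357]
tcp_rot: [2.244, 2.199, 0.0]
contact_force: [0.2, 0.0, -0.8]
finger_gap: -0.002
grip_force: 0.3
```

Emit:
{"name": "carry_out", "arguments": {"steps": [[[0, 0.001, 0], [0, 0, 0], 0], [[0, 0.002, 0], [0, 0, 0], 0], [[0, 0.002, 0], [0, 0, 0], 0]]}}

```text
time: 7.25
ee_pos: [0.4934, 0.0479, 0.0357]
tcp_rot: [2.244, 2.199, 0.0]
contact_force: [-1.3, -0.8, 0.1]
finger_gap: -0.0
grip_force: 0.4
```

Emit:
{"name": "carry_out", "arguments": {"steps": [[[0, 0.001, 0], [0, 0, 0], 0], [[0, 0.002, 0], [0, 0, 0], 0], [[0, 0.002, 0], [0, 0, 0], 0]]}}

```text
time: 7.62
ee_pos: [0.494, 0.048, 0.0354]
tcp_rot: [-2.242, -2.197, 0.004]
contact_force: [-6.4, -1.3, 4.7]
finger_gap: 0.005
grip_force: 3.1
```

```bash
python3 - <<'E'
from h import *
st()
p,d=read_camera("scene");cv2.imwrite("pics/s3.png",cv2.resize(p[170:290,220:390],(800,565),interpolation=cv2.INTER_CUBIC))
E
```

```text
7.625 fix mm [ -47.5 -113.5   35.4] rot [-2.2418 -2.1974  0.0036] F [-6.4 -1.3  4.7] gap 0.005 g 3.1033790856599808
```

View pics/s3.png

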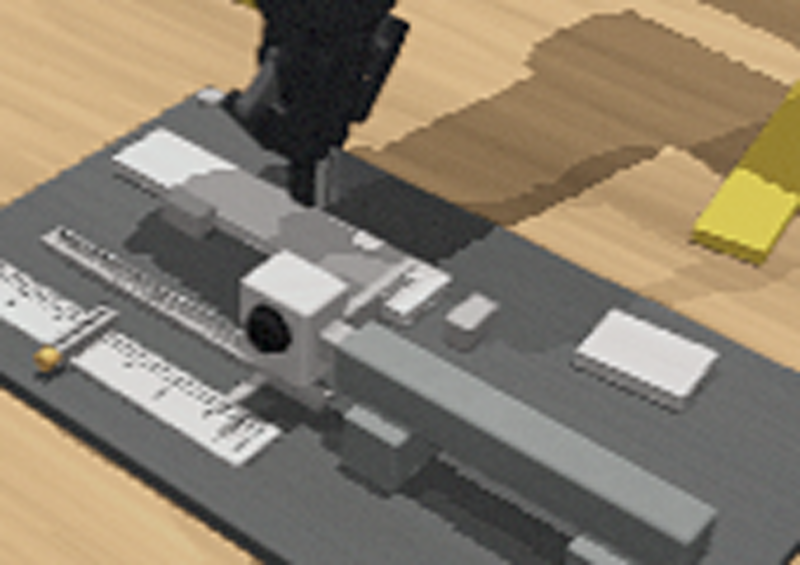

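The scene crop shows the bar along the side stops, with the stop block at (190,215) touching it, and the force has risen to 6 N. It still sits about 20 mm short of the end stop at (470,315). Next I'll go round to the bar's -y end.

Emit:
{"name": "carry_out", "arguments": {"steps": [[[0, -0.006, 0], [0, 0, 0], 0], [[0, -0.012, 0], [0, 0, 0], 0], [[0, -0.012, -0.02], [0, 0, 0], 0], [[0, -0.012, -0.04], [0, 0, 0], 0], [[-0.04, 0, -0.04], [0, 0, 0], 0], [[-0.08, 0.01, -0.04], [0, 0, 0], 0], [[-0.12, 0.024, -0.04], [0, 0, 0], 0], [[-0.136, 0.029, -0.04], [0, 0, 0], 0], [[-0.136, 0.029, -0.04], [0, 0, 0], 0], [[-0.136, 0.029, -0.02], [0, 0, 0], 0]]}}

```text
time: 8.93
ee_pos: [0.5224, -0.0879, 0.0567]
tcp_rot: [2.242, 2.198, 0.003]
contact_force: [-0.6, 0.0, 0.4]
finger_gap: -0.003
grip_force: 0.0
```

Emit:
{"name": "carry_out", "arguments": {"steps": [[[0, 0, 0.012], [0, 0, 0], 0], [[0, 0, 0.0205], [0, 0, 0], 0], [[0, 0, 0.0205], [0, 0, 0], 0], [[0.005, 0, 0.0205], [0, 0, 0], 0], [[0.01, 0, 0.0205], [0, 0, 0], 0], [[0.015, 0, 0.0205], [0, 0, 0], 0], [[0.019, 0, 0.0205], [0, 0, 0], 0], [[0.022, 0, 0.0205], [0, 0, 0], 0], [[0.025, 0, 0.0205], [0, 0, 0], 0], [[0.025, 0, 0.0205], [0, 0, 0], 0]]}}

```text
time: 10.18
ee_pos: [0.522, -0.0635, 0.0352]
tcp_rot: [-2.244, -2.199, -0.0]
contact_force: [-0.2, -0.4, 0.1]
finger_gap: -0.001
grip_force: 0.0
```

```bash
python3 -c "from h import *;st()"
```

```text
10.175 fix mm [ -17.4 -224.4   35.2] rot [-2.2438e+00 -2.1988e+00 -3.0000e-04] F [-0.2 -0.4  0.1] gap -0.001 g 0.0
```

Finger half-width is about 11 mm, so home should come near y = -211. I'll push slowly.

Emit:
{"name": "carry_out", "arguments": {"steps": [[[0.002, 0, 0], [0, 0, 0], 0], [[0.004, 0, 0], [0, 0, 0], 0], [[0.006, 0, 0], [0, 0, 0], 0], [[0.008, 0, 0], [0, 0, 0], 0], [[0.01, 0, 0], [0, 0, 0], 0], [[0.01, 0, 0], [0, 0, 0], 0]]}}

```text
time: 10.92
ee_pos: [0.5221, -0.0534, 0.0351]
tcp_rot: [-2.244, -2.199, -0.0]
contact_force: [-0.8, -1.2, 0.5]
finger_gap: -0.002
grip_force: 0.0
```

Emit:
{"name": "carry_out", "arguments": {"steps": [[[0.001, 0, 0], [0, 0, 0], 0], [[0.002, 0, 0], [0, 0, 0], 0], [[0.002, 0, 0], [0, 0, 0], 0]]}}

```text
time: 11.3
ee_pos: [0.5222, -0.0516, 0.0351]
tcp_rot: [-2.244, -2.199, -0.0]
contact_force: [0.0, -0.6, -0.2]
finger_gap: -0.001
grip_force: 0.3
```

Emit:
{"name": "carry_out", "arguments": {"steps": [[[0.001, 0, 0], [0, 0, 0], 0], [[0.002, 0, 0], [0, 0, 0], 0], [[0.002, 0, 0], [0, 0, 0], 0]]}}

```text
time: 11.68
ee_pos: [0.5222, -0.0496, 0.0351]
tcp_rot: [-2.244, -2.199, -0.0]
contact_force: [0.7, -1.0, -1.1]
finger_gap: 0.001
grip_force: 0.3
```

Emit:
{"name": "carry_out", "arguments": {"steps": [[[0.001, 0, 0], [0, 0, 0], 0], [[0.002, 0, 0], [0, 0, 0], 0], [[0.002, 0, 0], [0, 0, 0], 0]]}}

```text
time: 12.05
ee_pos: [0.5223, -0.0493, 0.0353]
tcp_rot: [2.242, 2.198, -0.003]
contact_force: [-0.6, -8.5, -1.6]
finger_gap: 0.003
grip_force: 4.1
```

Emit:
{"name": "carry_out", "arguments": {"steps": [[[0.001, 0, 0], [0, 0, 0], 0], [[0.0015, 0, 0], [0, 0, 0], 0], [[0.0015, 0, 0], [0, 0, 0], 0]]}}

```text
time: 12.42
ee_pos: [0.5223, -0.0491, 0.0353]
tcp_rot: [2.24, 2.197, -0.006]
contact_force: [-1.9, -12.9, -1.6]
finger_gap: -0.002
grip_force: 6.8
```

The bar is home on the end stop at 13 N. I'll re-seat it on the side stops, this time pushing at y = -105.

Emit:
{"name": "carry_out", "arguments": {"steps": [[[-0.008, 0, 0], [0, 0, 0], 0], [[-0.015, 0, -0.01], [0, 0, 0], 0], [[-0.015, -0.01, -0.04], [0, 0, 0], 0], [[-0.005, -0.04, -0.04], [0, 0, 0], 0], [[0.035, -0.05, -0.04], [0, 0, 0], 0], [[0.075, -0.05, -0.04], [0, 0, 0], 0], [[0.1, -0.05, -0.04], [0, 0, 0], 0], [[0.1, -0.05, -0.03], [0, 0, 0], 0], [[0.1, -0.05, 0], [0, 0, 0], 0], [[0.1, -0.05, 0], [0, 0, 0], 0]]}}

```text
time: 13.68
ee_pos: [0.4722, 0.0544, 0.0332]
tcp_rot: [-2.242, -2.195, 0.005]
contact_force: [-0.6, -0.1, 0.2]
finger_gap: 0.004
grip_force: 0.0
```

Emit:
{"name": "carry_out", "arguments": {"steps": [[[0, 0.005, 0], [0, 0, 0], 0], [[0, 0.01, 0], [0, 0, 0], 0], [[0, 0.014, 0], [0, 0, 0], 0], [[0, 0.017, 0], [0, 0, 0], 0], [[0, 0.0185, 0], [0, 0, 0], 0], [[0, 0.0185, 0], [0, 0, 0], 0]]}}

```text
time: 14.42
ee_pos: [0.4929, 0.0544, 0.0352]
tcp_rot: [-2.244, -2.199, 0.0]
contact_force: [0.4, -0.3, -0.4]
finger_gap: -0.003
grip_force: 0.0
```

```bash
python3 -c "from h import *;st()"
```

```text
14.425 fix mm [ -48.8 -107.    35.2] rot [-2.2437 -2.1988  0.    ] F [ 0.4 -0.3 -0.4] gap -0.003 g 0.0
```

Emit:
{"name": "carry_out", "arguments": {"steps": [[[0, 0.001, 0], [0, 0, 0], 0], [[0, 0.002, 0], [0, 0, 0], 0], [[0, 0.003, 0], [0, 0, 0], 0], [[0, 0.003, 0], [0, 0, 0], 0]]}}

```text
time: 14.92
ee_pos: [0.494, 0.0546, 0.0346]
tcp_rot: [-2.241, -2.197, 0.005]
contact_force: [-7.1, -0.7, 4.5]
finger_gap: -0.001
grip_force: 3.2
```

```bash
python3 -c "from h import *;st()"
```

```text
14.925 fix mm [ -47.6 -106.9   34.6] rot [-2.241  -2.1967  0.0048] F [-7.1 -0.7  4.5] gap -0.001 g 3.229200839996338
```

Contact came at the same position, so the bar is home. Now I'll retreat, lift over the head and open to 60 mm.

Emit:
{"name": "carry_out", "arguments": {"steps": [[[0, -0.006, 0], [0, 0, 0], 0], [[0, -0.015, -0.005], [0, 0, 0], 0], [[0, -0.015, -0.05], [0, 0, 0], 0], [[0, -0.015, -0.1], [0, 0, 0], 0.07], [[0.01, 0, -0.14], [0, 0, 0], 0.07], [[0.03, 0.035, -0.14], [0, 0, 0], 0.07], [[0.055, 0.075, -0.14], [0, 0, 0], 0.07], [[0.073, 0.11, -0.14], [0, 0, 0], 0.07], [[0.073, 0.1165, -0.14], [0, 0, 0], 0.07], [[0.073, 0.1165, -0.14], [0, 0, 0], 0.07]]}}

```text
time: 16.18
ee_pos: [0.6134, 0.1246, 0.1751]
tcp_rot: [-2.244, -2.199, 0.001]
contact_force: [-0.6, 0.1, -1.3]
finger_gap: 0.824
grip_force: 0.0
```

```bash
python3 - <<'E'
from h import *
st()
m=camera_model("wrist");p,d=read_camera("wrist");np.savez("pics/w3.npz",p=p,d=d,**{k:np.array(m[k]) for k in m})
cv2.imwrite("pics/w3.png",cv2.resize(p,(800,600),interpolation=cv2.INTER_CUBIC))
F=lambda x,y,z:proj(m,np.append(FR@np.array([x,y])/1000+O,z/1000))/.64
for q in[(54,-14,76),(86,-14,76),(54,-54,76),(0,-45,26),(0,-155,26),(-20,0,26),(-40,-200,22),(0,-200,22),(-40,0,22),(100,-125,26)]:print(q,F(*q).round())
E
```

```text
16.175 fix mm [ 70.4 -34.5 175.1] rot [-2.2439e+00 -2.1985e+00  8.0000e-04] F [-0.6  0.1 -1.3] gap 0.824 g 0.0
(54, -14, 76) [356. 270.]
(86, -14, 76) [428. 270.]
(54, -54, 76) [358. 354.]
(0, -45, 26) [265. 303.]
(0, -155, 26) [279. 473.]
(-20, 0, 26) [220. 221.]
(-40, -200, 22) [223. 529.]
(0, -200, 22) [285. 529.]
(-40, 0, 22) [185. 220.]
(100, -125, 26) [443. 430.]
```

View pics/w3.png

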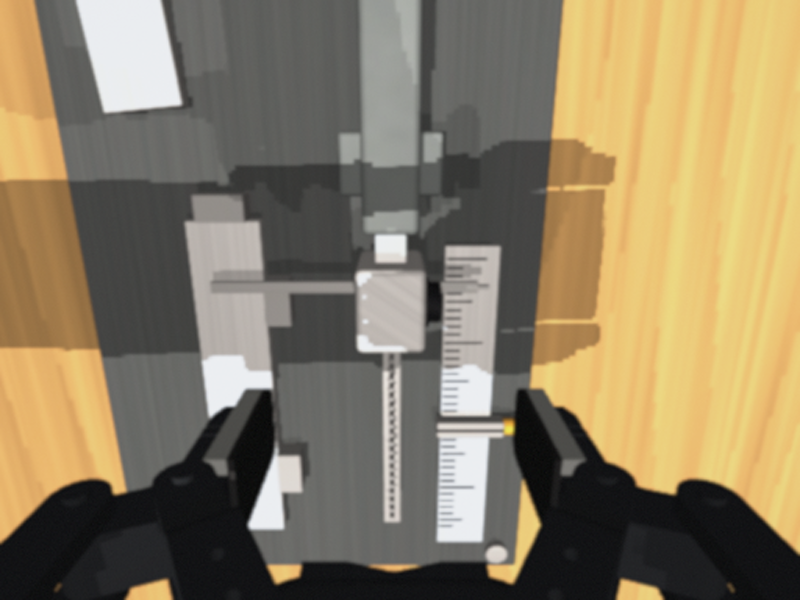

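The wrist view shows the bar flush on both side stops, at (278,310) and (290,472), and on the end stop at (218,207). The head's top spans (357–425, 270–352) and the rider is at (470,428). Projections of the model agree within 2 px. Next I'll lower over the head and grip.

Emit:
{"name": "carry_out", "arguments": {"steps": [[[0, 0.001, 0.03], [0, 0, 0], 0.07], [[0.0005, 0.001, 0.06], [0, 0, 0], 0.07], [[0.0005, 0.001, 0.09], [0, 0, 0], 0.07], [[0.0005, 0.001, 0.11], [0, 0, 0], 0.07], [[0.0005, 0.001, 0.118], [0, 0, 0], 0.07], [[0.0005, 0.001, 0.118], [0, 0, 0], 0.07], [[0.0005, 0.001, 0.118], [0, 0, 0], 0.055]], "grip_force": 30}}

```text
time: 17.1
ee_pos: [0.6158, 0.1255, 0.0586]
tcp_rot: [2.243, 2.198, 0.003]
contact_force: [0.5, -0.4, 0.1]
finger_gap: 0.647
grip_force: 0.0
```

Emit:
{"name": "carry_out", "arguments": {"steps": [[[0, 0, 0], [0, 0, 0], 0.045], [[0, 0, 0], [0, 0, 0], 0.038], [[0, 0, 0], [0, 0, 0], 0.03], [[0, 0, 0], [0, 0, 0], 0.03], [[0, 0, 0], [0, 0, 0], 0.03], [[0, 0, 0], [0, 0, 0], 0.03]]}}

```text
time: 17.85
ee_pos: [0.6132, 0.1257, 0.0586]
tcp_rot: [-2.241, -2.198, 0.005]
contact_force: [-13.6, -0.8, 13.5]
finger_gap: 0.404
grip_force: 31.8
```

```bash
python3 -c "
from h import *
st()
z=np.load('pics/w3.npz');m=dict(K=z['K'],position=z['position'],orientation=z['orientation'])
f=lambda u,v,h:fx(ray(m,(u,v),h))
g=cv2.cvtColor(z['p'],cv2.COLOR_BGR2GRAY).astype(float)
print('rider prof',[(v,round(g[v,285:318].mean())) for v in range(262,286)])
for v in (270,272,274,276,278):print(v,f(300,v,.026))
print('head y',[(v,round(g[v,232:268].mean())) for v in list(range(166,180))+list(range(220,232))]);print(f(250,172.5,.076),f(250,225.5,.076))
print('blade',[(v,round(g[v,175:220].mean())) for v in range(174,192)],f(195,183,.033),f(195,183,.03))
"
```

```text
17.85 fix mm [ 70.2 -33.5  58.6] rot [-2.2411 -2.1975  0.0052] F [-13.6  -0.8  13.5] gap 0.404 g 31.83744102716446
rider prof [(262, 207), (263, 203), (264, 207), (265, 188), (266, 130), (267, 79), (268, 69), (269, 86), (270, 132), (271, 184), (272, 214), (273, 216), (274, 187), (275, 135), (276, 149), (277, 201), (278, 220), (279, 218), (280, 210), (281, 203), (282, 210), (283, 215), (284, 213), (285, 205)]
270 [ 115.1 -119.2   26. ]
272 [ 115.2 -121.3   26. ]
274 [ 115.3 -123.5   26. ]
276 [ 115.3 -125.6   26. ]
278 [ 115.4 -127.7   26. ]
head y [(166, 158), (167, 145), (168, 118), (169, 95), (170, 88), (171, 93), (172, 116), (173, 150), (174, 174), (175, 180), (176, 186), (177, 193), (178, 194), (179, 194), (220, 198), (221, 211), (222, 222), (223, 221), (224, 205), (225, 156), (226, 107), (227, 87), (228, 85), (229, 87), (230, 93), (231, 101)]
[ 69.5 -13.6  76. ] [ 69.3 -53.1  76. ]
blade [(174, 60), (175, 65), (176, 68), (177, 68), (178, 70), (179, 83), (180, 111), (181, 138), (182, 147), (183, 148), (184, 148), (185, 146), (186, 139), (187, 122), (188, 98), (189, 86), (190, 85), (191, 85)] [ 23.5 -33.3  33. ] [ 23.  -34.2  30. ]
```

The grip holds at a gap of about 34.5 mm, so the button is fully pressed. From the wrist view the head centre is y ≈ -33.4 and the rider line about -124.9, so roughly 91.5 mm to draw. I'll go 85 first while easing the side load.

Emit:
{"name": "carry_out", "arguments": {"steps": [[[0, -0.001, -0.0005], [0, 0, 0], 0.03], [[-0.003, -0.002, -0.001], [0, 0, 0], 0.03], [[-0.01, -0.002, -0.001], [0, 0, 0], 0.03], [[-0.02, -0.002, -0.001], [0, 0, 0], 0.03], [[-0.03, -0.002, -0.001], [0, 0, 0], 0.03], [[-0.042, -0.002, -0.001], [0, 0, 0], 0.03], [[-0.055, -0.002, -0.001], [0, 0, 0], 0.03], [[-0.067, -0.002, -0.001], [0, 0, 0], 0.03], [[-0.078, -0.002, -0.001], [0, 0, 0], 0.03], [[-0.085, -0.002, -0.001], [0, 0, 0], 0.03]]}}

```text
time: 19.1
ee_pos: [0.6115, 0.0393, 0.0588]
tcp_rot: [2.244, 2.198, 0.001]
contact_force: [-4.0, 0.7, 5.6]
finger_gap: 0.398
grip_force: 32.0
```

Emit:
{"name": "carry_out", "arguments": {"steps": [[[-0.002, 0, 0], [0, 0, 0], 0.03], [[-0.004, 0, 0], [0, 0, 0], 0.03], [[-0.005, 0, 0], [0, 0, 0], 0.03], [[-0.005, 0, 0], [0, 0, 0], 0.03], [[-0.005, 0, 0], [0, 0, 0], 0.03]]}}

```text
time: 19.73
ee_pos: [0.6114, 0.0345, 0.0588]
tcp_rot: [2.244, 2.198, 0.0]
contact_force: [-2.9, 0.4, 5.6]
finger_gap: 0.401
grip_force: 32.1
```

```bash
python3 - <<'E'
from h import *
st()
m=camera_model("scene")
F=lambda x,y,z:proj(m,np.append(FR@np.array([x,y])/1000+O,z/1000))
a=F(115,-125,28).round().astype(int);print(a)
p,d=read_camera("scene");np.save("pics/s4.npy",p);q=p[a[1]-28:a[1]+22,a[0]-35:a[0]+45]
cv2.imwrite("pics/s4.png",cv2.resize(q,(800,500),interpolation=cv2.INTER_CUBIC))
o=a-[35,28]
for t in[(100,-125,26),(135,-125,26),(135,-120,26),(120,-123.5,30),(120,-125,30),(122,-125,33)]:print(t,((F(*t)-o)*10).round())
E
```

```text
19.725 fix mm [  70.1 -124.6   58.8] rot [2.2435e+00 2.1978e+00 1.0000e-04] F [-2.9  0.4  5.6] gap 0.401 g 32.14203357696533
[237 238]
(100, -125, 26) [395. 254.]
(135, -125, 26) [285. 327.]
(135, -120, 26) [301. 337.]
(120, -123.5, 30) [337. 284.]
(120, -125, 30) [332. 282.]
(122, -125, 33) [326. 275.]
```

View pics/s4.png

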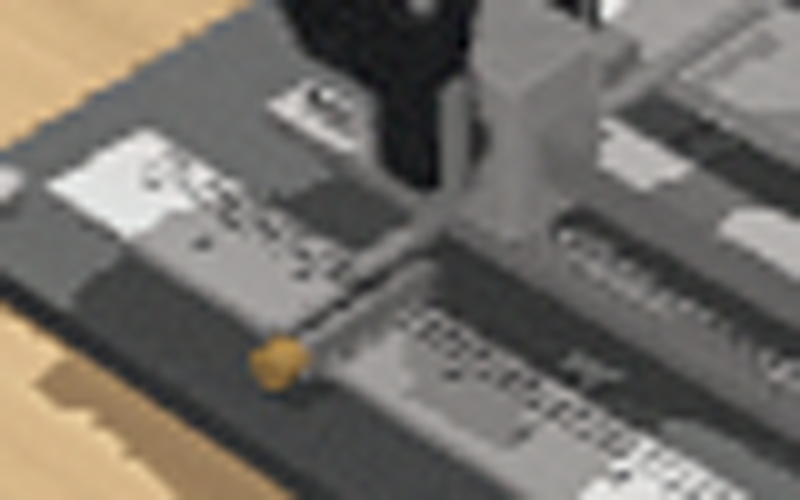

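The scene crop shows the cross blade lying over the rider, with the rider's brass end at (280,362) beyond the pointer. The fingers are still on the head and button. I'll do the fine check numerically with the wrist camera.

```bash
python3 - <<'E'
from h import *
m=camera_model("wrist");p,d=read_camera("wrist");np.savez("pics/w4.npz",p=p,d=d,**{k:np.array(m[k]) for k in m})
g=cv2.cvtColor(p,cv2.COLOR_BGR2GRAY)
F=lambda x,y,z:proj(m,np.append(FR@np.array([x,y])/1000+O,z/1000))
for x,y,z in[(110,-125,33),(120,-125,33),(128,-125,26),(136,-125,26),(25,-125,33),(45,-125,33)]:print((x,y,z),F(x,y,z).round(1))
a=F(105,-125,30).round().astype(int);b=F(138,-125,26).round().astype(int)
print("cols",list(range(a[0],b[0]+6,3)))
for v in range(a[1]-14,a[1]+15):print(v,g[v,a[0]:b[0]+6:3],fx(ray(m,(F(130,-125,26)[0],v),.026))[1],fx(ray(m,(a[0],v),.033))[1])
c=F(35,-125,33).round().astype(int);print("left blade",[(v,int(g[v,c[0]-6:c[0]+7].mean()),fx(ray(m,(c[0],v),.033))[1]) for v in range(c[1]-9,c[1]+10)])
E
```

```text
(110, -125, 33) [331.2 250. ]
(120, -125, 33) [351.3 249.9]
(128, -125, 26) [362.9 243.6]
(136, -125, 26) [378.4 243.6]
(25, -125, 33) [160.2 250.2]
(45, -125, 33) [200.4 250.2]
cols [320, 323, 326, 329, 332, 335, 338, 341, 344, 347, 350, 353, 356, 359, 362, 365, 368, 371, 374, 377, 380, 383, 386]
233 [ 76  76  76  76  76  76  76  75  76  77  78  78  76  76  78  78  78  77
  77  81 106 108 107] -119.0 -115.8
234 [ 90  91  91  90  90  91  91  93  94  94  94  93  94  94  94  95  95  94
  95  97 114 116 117] -119.6 -116.3
235 [106 107 107 107 106 106 108 118 117 117 116 117 117 116 118 117 117 117
 117 117 123 124 124] -120.1 -116.9
236 [112 111 111 111 111 112 116 135 135 134 133 133 132 134 133 133 132 133
 133 131 130 130 130] -120.7 -117.4
237 [112 112 113 113 114 112 118 143 144 143 142 141 140 141 140 140 141 141
 140 138 135 135 135] -121.30000000000001 -117.9
238 [113 114 114 115 115 115 120 145 144 144 141 145 145 144 143 142 143 143
 142 139 139 140 140] -121.80000000000001 -118.5
239 [115 115 115 116 115 115 119 136 138 134 136 146 145 144 144 145 144 144
 144 139 142 146 146
[... 2608 characters left out ...]
9  66  68  68
  68  67  65  69  70] -135.1 -131.1
left blade [(241, 69, np.float64(-120.0)), (242, 70, np.float64(-120.5)), (243, 76, np.float64(-121.1)), (244, 95, np.float64(-121.6)), (245, 121, np.float64(-122.1)), (246, 136, np.float64(-122.7)), (247, 140, np.float64(-123.2)), (248, 140, np.float64(-123.8)), (249, 141, np.float64(-124.3)), (250, 142, np.float64(-124.89999999999999)), (251, 143, np.float64(-125.4)), (252, 142, np.float64(-126.0)), (253, 140, np.float64(-126.6)), (254, 132, np.float64(-127.1)), (255, 114, np.float64(-127.7)), (256, 84, np.float64(-128.20000000000002)), (257, 60, np.float64(-128.8)), (258, 52, np.float64(-129.3)), (259, 49, np.float64(-129.89999999999998))]
```

```bash
python3 - <<'E'
from h import *
z=np.load("pics/w4.npz");m=dict(K=z['K'],position=z['position'],orientation=z['orientation']);g=cv2.cvtColor(z['p'],cv2.COLOR_BGR2GRAY);D=z["d"]
def pt(u,v):
    K=m["K"];dd=D[v,u];c=np.array([(u-K[0,2])*dd/K[0,0],-(v-K[1,2])*dd/K[1,1],-dd]);return fx(Rm(m["orientation"])@c+m["position"])
col=lambda us,v:np.median([pt(u,v) for u in us],axis=0).round(1)
for v in range(241,260):print(v,"blade L",col(range(165,200),v),"R",col(range(326,338),v),"tip",col(range(343,350),v),"rider",col(range(358,374),v))
print("cam",fx(m["position"]))
for v in list(range(205,240,2)):print(v,"head",col(range(240,262),v),int(g[v,240:262].mean()))
E
```

```text
241 blade L [  31.1 -130.1   12.1] R [ 111.8 -123.7   25.6] tip [ 119.2 -123.7   25.6] rider [ 129.  -123.6   26. ]
242 blade L [  31.2 -130.7   12.1] R [ 110.5 -122.1   30. ] tip [ 119.3 -124.1   26. ] rider [ 129.3 -124.1   26. ]
243 blade L [  35.9 -122.    31. ] R [ 110.5 -122.3   30.8] tip [ 119.1 -124.5   26.3] rider [ 129.2 -124.5   26.3]
244 blade L [  35.8 -122.1   31.9] R [ 110.1 -122.2   32. ] tip [ 119.1 -125.1   26.1] rider [ 129.3 -125.2   26.1]
245 blade L [  35.8 -122.1   33. ] R [ 109.9 -122.3   33. ] tip [ 119.2 -125.8   25.9] rider [ 129.4 -125.6   26.4]
246 blade L [  36.3 -122.6   33.2] R [ 110.2 -123.    32.6] tip [ 117.8 -123.8   31. ] rider [ 129.6 -126.4   26. ]
247 blade L [  35.7 -123.3   33. ] R [ 110.  -123.5   32.8] tip [ 117.4 -124.    31.8] rider [ 129.6 -127.1   25.8]
248 blade L [  35.8 -123.8   32.9] R [ 110.2 -124.    32.8] tip [ 117.6 -124.    32.9] rider [ 129.8 -127.6   25.9]
249 blade L [  35.8 -124.4   32.9] R [ 110.3 -124.6   32.9] tip [ 117.2 -124.5   33. ] rider [ 129.6 -128.2   25.7]
250 blade L [  35.5 -125.    32.9] R [ 110.2 -125.1   32
[... 1043 characters left out ...]
6. ] tip [ 123.2 -139.4   16.1] rider [ 135.6 -141.9   11.6]
cam [ 70.8 -47.7 182.2]
205 head [ 70.1 -91.6  60. ] 170
207 head [ 70.1 -92.4  59.8] 168
209 head [ 70.1 -93.2  59.9] 139
211 head [ 70.1 -94.1  59.9] 126
213 head [ 70.1 -94.8  60.1] 123
215 head [ 70.1 -95.7  60. ] 119
217 head [ 70.1 -96.7  59.6] 120
219 head [ 70.1 -97.5  59.8] 119
221 head [ 70.1 -98.3  60. ] 119
223 head [ 70.1 -99.   60. ] 119
225 head [  70.1 -100.1   59.8] 118
227 head [  70.1 -100.8   60.1] 119
229 head [  70.1 -101.8   59.8] 118
231 head [  70.1 -102.6   60. ] 118
233 head [  70.5 -103.5   59.8] 118
235 head [  70.1 -104.4   59.8] 116
237 head [  70.1 -105.1   60.2] 99
239 head [  70.1 -105.1   62. ] 90
```

The pointer and blade centre measure y ≈ -125.0 and the rider line -124.9, so the pointer is on the mark. The button is squeezed with the gap at 34.3 mm and the grip at 32 N. Handing in.

```bash
python3 -c "
from h import *
st();print(arm.finish_job())"
```

```text
19.825 fix mm [  70.1 -124.7   58.8] rot [2.2436e+00 2.1977e+00 1.0000e-04] F [-2.7 -0.5  5.7] gap 0.398 g 32.144283056259155
the job is handed in; nothing more can be done
None
```

I handed the job in at about 20 s: the bar is home against both side stops and the end stop, and the gauge arm is held with its button squeezed and its pointer within about 0.3 mm of the rider line; no verdict came back.

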